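# Tip the brass milling balls into the feeder's V-groove

## Task

Two alike ball feeders stand on the desk. On the one whose tray holds the brass balls, take the black bar and tip the tray up so that all three balls run along its guide rail in single file into the silver V-groove, then lower the tray gently back onto its rest (do not let it drop) and let go. Leave the feeder with the white balls alone.

Things in the scene. Friction and masses are not known exactly. Their poses are not given: they have to be found in the camera images.
- brass_feeder: The fixed ball feeder whose dark tray holds the three brass-coloured balls; the other feeder is alike but for its balls. 230 mm long, 112 mm wide. Origin on the desk under the tray's hinge line; x from the handle end to the groove end, z up. The tray (106 mm long, 90 mm wide inside) reaches from x = 0 to -106 mm; the hinge runs along y at x = 0, z = 45 mm.
- brass_tray (a joint): Tilt of the tray with the brass-coloured balls, rad: 0 on its rest, grows as the handle end rises, stop at 0.6. Free hinge: the tray (0.25 kg) falls back if let go. Its floor falls 4 degrees to the handle, so at rest the balls lie at its back wall; they start to roll at about 0.1, run out well at 0.3 to 0.45, and a slanting rail leads them to the outlet.
- brass_handle (a point): Middle of the black round lifting bar of the tray with the brass-coloured balls: 10 mm thick, 87 mm free length along feeder y, held by two thin arms; at rest 90 mm above the desk and 135 mm from the hinge line (feeder x = -135 mm). The tray's back wall is 30 mm nearer the hinge, its top 34 mm lower. The bar swings with the tray and may turn between the fingers.
- white_feeder: The fixed ball feeder whose dark tray holds the three white ceramic balls; the other feeder is alike but for its balls. 230 mm long, 112 mm wide. Origin on the desk under the tray's hinge line; x from the handle end to the groove end, z up. The tray (106 mm long, 90 mm wide inside) reaches from x = 0 to -106 mm; the hinge runs along y at x = 0, z = 45 mm.
- white_tray (a joint): Tilt of the tray with the white ceramic balls, rad: 0 on its rest, grows as the handle end rises, stop at 0.6. Free hinge: the tray (0.25 kg) falls back if let go. Its floor falls 4 degrees to the handle, so at rest the balls lie at its back wall; they start to roll at about 0.1, run out well at 0.3 to 0.45, and a slanting rail leads them to the outlet.
- white_handle (a point): Middle of the black round lifting bar of the tray with the white ceramic balls: 10 mm thick, 87 mm free length along feeder y, held by two thin arms; at rest 90 mm above the desk and 135 mm from the hinge line (feeder x = -135 mm). The tray's back wall is 30 mm nearer the hinge, its top 34 mm lower. The bar swings with the tray and may turn between the fingers.
- brass_channel (a point): Point on the centre line of the silver V-groove of the brass balls' feeder, at half its length, 42 mm above the desk (about the height of the centres of balls lying there); axes as the feeder's. It lies at feeder x = 45, y = -32 mm; the groove runs from the tray's 25 mm wide outlet at x = 0 to an end stop at x = 86 mm, 11 degrees downhill.
- brass_ball1: One of the three brass-coloured balls, 20 mm across, about 25 g; it rolls freely, so its axes mean nothing.
- brass_ball1_center (a point): Centre of brass ball 1.
- brass_ball2: One of the three brass-coloured balls, 20 mm across, about 25 g; it rolls freely, so its axes mean nothing.
- brass_ball2_center (a point): Centre of brass ball 2.
- brass_ball3: One of the three brass-coloured balls, 20 mm across, about 25 g; it rolls freely, so its axes mean nothing.
- brass_ball3_center (a point): Centre of brass ball 3.

How it is judged (in metres and radians):
On the way:
1. the tray with the brass balls is tipped up (more than 0.12 rad) (value of joint brass_tray above 0.12 rad), for 0.2 s.
At the end, for the whole second after the job is handed in: All three brass balls lie at rest in the V-groove of their feeder (centres within the groove's length, 15 mm of its centre line sideways, and 15 mm of the groove point's height), and the tray is back down within 0.06 rad of its rest (x of brass_ball1_center in the frame of brass_channel between -0.035 and 0.045 m and y of brass_ball1_center in the frame of brass_channel between -0.015 and 0.015 m and z of brass_ball1_center in the frame of brass_channel between -0.015 and 0.015 m and linear speed of each of brass_ball1, brass_ball2, brass_ball3 below 0.03 m/s and x of brass_ball2_center in the frame of brass_channel between -0.035 and 0.045 m and y of brass_ball2_center in the frame of brass_channel between -0.015 and 0.015 m and z of brass_ball2_center in the frame of brass_channel between -0.015 and 0.015 m and x of brass_ball3_center in the frame of brass_channel between -0.035 and 0.045 m and y of brass_ball3_center in the frame of brass_channel between -0.015 and 0.015 m and z of brass_ball3_center in the frame of brass_channel between -0.015 and 0.015 m and value of joint brass_tray below 0.06 rad); the robot touches nothing.
It fails at once if the tray with the white balls is tipped (more than 0.06 rad) (value of joint white_tray above 0.06 rad).
It fails at once if the tray with the brass balls is dropped (falls faster than 3 rad/s) (velocity of joint brass_tray below -3 rad/s).
It also fails if it takes over 35 s, if anything falls off the work surface, if the arm or the gripper's body presses on something with over 40 N, if the wrist force passes 120 N, or if a joint passes its speed limit or range.

## Robot

A 6-joint arm with a two-finger parallel gripper is mounted at the origin on a cart in front of the work surface, level with it; the furniture and walls round the work are solid. World frame = base frame: x ahead of the robot, y to its left, z up, the work surface at z = 0. Lengths are in m, angles in degrees, forces in N, time in s.
With the tool pointing down it reaches from about 0.325 to 0.85 m from the base axis. Payload 15.5 kg.
Tool frame: the origin (TCP) lies midway between the tips of the shut fingers; the grasp point (between the pads) lies 19 mm behind it; z points along the fingers, y is the line along which they close (so a half turn about z gives the same grasp; the last joint's range is limited). The gripper opens to 91 mm and grips with 3 to 60 N. Pads are 32 mm wide; open, the fingers measure 118 mm over their backs; the gripper's body (76 mm by 178 mm) begins 60 mm behind the grasp point.
Start: joints at [71.648, 28.281, 77.091, -0, 74.628, -5.472], TCP at [0.139, 0.609, 0.214] pointing down, gripper open.
Joint ranges: [-166.48, 166.48], [-47.26, 123.95], [12.59, 153.08], [-70.14, 250.14], [6.76, 159.57], [-176.63, 176.63]. Speed limits (degrees/s): [108.29, 108.29, 147.25, 172.46, 172.46, 172.46].

## Interface

Orientations are given as a 3x3 rotation matrix whose columns are the frame's x, y, z axes.
In Python, from bench import ctrl gives the robot as it stands. The module is installed in compiled form; this text tells all that it offers. Calls block until the motion is done:
- ctrl.goto(position, orientation): joint-space move of the TCP to a pose.
- ctrl.move_l(position, vel=0.15, ori=None, contact_N=None): straight line of the TCP; ori=None keeps the orientation; vel is the mean speed in m/s. With contact_N (N) it stops when the force on the tool has changed by that much, and returns True; else False.
- ctrl.movej(angles): joint-space move.
- ctrl.command_gripper(opening): opening from 0.0 (shut) to 1.0 (fully open); the grip force is fixed at half the most; returns when the fingers have stopped.
- ctrl.sleep(seconds).
- ctrl.ik(position, orientation): joint angles nearest the present ones, or None.
- ctrl.read_camera(name): name is "scene" or "top" or "wrist"; returns the picture (384x512x3 uint8, blue, green, red); there is no depth.
- ctrl.camera_params(name): a dict with "fx", "fy", "cx", "cy" (pixels), "pose" (4x4, takes a point from camera to world coordinates); the wrist camera has in their place "T_tool_cam" (4x4, takes a point from camera to tool coordinates, whose origin is the TCP and whose axes are the flange's). Camera axes: x right, y up, looking along -z (the intrinsics and any distortion apply to the point x, -y, -z); pixel columns grow to the right and rows downward; lengths in m; the calibration is good to about 2 mm. A picture is of the moment at which its call begins: read the wrist's pose just before it. camera_params takes no time and is no camera call.
A pose or a line that the arm cannot do raises ctrl.MotionError and nothing moves.
- ctrl.sign_off(): hands the job in; it is judged then, once.
Readings, each from a call of its own:
- ctrl.current_t(): time.
- ctrl.current_q(): joint angles.
- ctrl.current_dq(): joint speeds.
- ctrl.current_effort(): joint torques, N m.
- ctrl.current_tool_pos(): TCP position.
- ctrl.current_eef_rot(): TCP orientation.
- ctrl.current_contact_force(): force on the tool from outside, world axes, zero at the start.
- ctrl.current_wrist_torque(): the same for the moment, N m.
- ctrl.current_grip_width(): opening from 0.0 (shut) to 1.0 (fully open).
- ctrl.current_grasp_force(): force on a finger pad.
Only numpy, scipy, OpenCV 4.12 (cv2) and the standard library are available. Lean on these libraries where they do the work, as an engineer would, in place of code of your own. Each camera call takes 0.05 s, during which the arm holds its last target. There are 200 camera calls.

## Working session

There is one attempt and no reset: what is moved stays moved. The work goes in short steps, each a Python script; the robot and the scene stay as the last script left them, time stands still between calls to the robot, and variables do not carry over. Pictures are saved under pics/ and viewed, at most 10 in all, crops included, and the job is handed in when it is done.

```bash
mkdir -p pics
python3 - <<'E'
from bench import ctrl
import cv2
for n in("scene","top"):
    cv2.imwrite(f"pics/{n}0.png",ctrl.read_camera(n)); p=ctrl.camera_params(n); print(n,{k:(v.round(4).tolist() if hasattr(v,'round') and hasattr(v,'tolist') else v) for k,v in p.items()})
print(ctrl.camera_params("wrist"),ctrl.current_t())
E
```

```text
scene {'fx': 359.20141065746026, 'fy': 359.20141065746026, 'cx': 256.0590336443024, 'cy': 186.60874218274134, 'pose': [[-0.4993, 0.65, -0.5729, 0.0799], [-0.8664, -0.3754, 0.3291, 0.3641], [-0.0012, 0.6607, 0.7506, 0.7209], [0.0, 0.0, 0.0, 1.0]]}
top {'fx': 388.9110983648108, 'fy': 388.9110983648108, 'cx': 261.8852994134009, 'cy': 191.60393072340557, 'pose': [[-0.003, 0.9969, -0.0789, 0.4863], [-0.9997, -0.005, -0.0254, 0.0644], [-0.0257, 0.0788, 0.9966, 0.9522], [0.0, 0.0, 0.0, 1.0]]}
{'fx': 315.7326736218029, 'fy': 315.7326736218029, 'cx': 253.3550384843989, 'cy': 190.63885244638996, 'T_tool_cam': array([[-4.35454050e-04,  9.61866279e-01,  2.73519782e-01,
         7.81693878e-02],
       [ 9.99999899e-01,  4.48476573e-04,  1.49148782e-05,
         2.84390440e-04],
       [-1.08321096e-04,  2.73519761e-01, -9.61866378e-01,
        -1.71399630e-01],
       [ 0.00000000e+00,  0.00000000e+00,  0.00000000e+00,
         1.00000000e+00]])} 0.1
```

View pics/scene0.png

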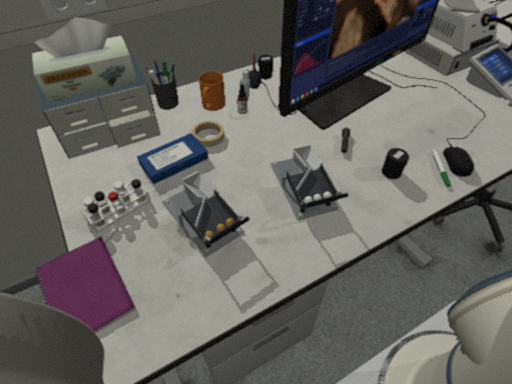

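View pics/top0.png

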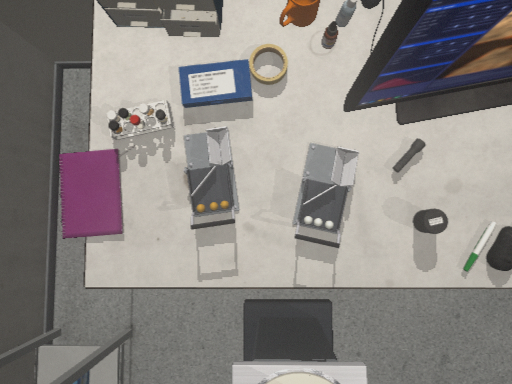

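The scene picture shows the brass feeder on the left, with its bar from about (207,240) to (246,219). In the top picture the bar runs from (191,226) to (234,222) and the feeder's far end is near (207,130). The white feeder is on the right.

```bash
cat > h.py <<'E'
from bench import ctrl
import numpy as np, cv2
def cam(n):
    p=ctrl.camera_params(n)
    if n=="wrist":
        T=np.eye(4);T[:3,:3]=ctrl.current_eef_rot();T[:3,3]=ctrl.current_tool_pos();p["pose"]=T@p["T_tool_cam"]
    return p
def ray(p,u,v):
    T=np.array(p["pose"]);d=T[:3,:3]@[(u-p["cx"])/p["fx"],-(v-p["cy"])/p["fy"],-1]
    return T[:3,3],d
def tri(obs):
    A=np.zeros((3,3));b=np.zeros(3);L=[]
    for o,d in obs:
        d=d/np.linalg.norm(d);M=np.eye(3)-np.outer(d,d);A+=M;b+=M@o;L.append((M,o))
    x=np.linalg.solve(A,b);return x,[np.linalg.norm(M@(x-o)) for M,o in L]
def ori(a): # tool y along direction a (rad) in the plane, z down
    y=np.array([np.cos(a),np.sin(a),0]);z=np.array([0,0,-1.]);return np.c_[np.cross(y,z),y,z]
E
python3 - <<'E'
from h import *
s,t=cam("scene"),cam("top")
a,ea=tri([ray(s,207,240),ray(t,191,226)]);b,eb=tri([ray(s,246,219),ray(t,234,222)])
print(a,ea,b,eb)
for uv in((191,226),(234,222)):
    o,d=ray(t,*uv);print(o+d*(0.09-o[2])/d[2])
print(ctrl.current_eef_rot())
m=(a+b)/2
al=np.arctan2(*(b-a)[:2][::-1])+np.pi/2;print(np.degrees(al))
for k in(0,np.pi):
    print(ctrl.ik([m[0],m[1],.25],ori(al+k)),ctrl.ik([m[0],m[1],.08],ori(al+k)))
E
```

```text
[0.48055853 0.24652505 0.09308719] [np.float64(0.003558774328507253), np.float64(0.0035587743285072325)] [0.488967   0.15087187 0.09084816] [np.float64(0.0030312067570269653), np.float64(0.003031206757026895)]
[0.47873044 0.24403611 0.09      ]
[0.48729728 0.14841311 0.09      ]
[[-9.74836073e-01  2.22922627e-01 -3.64510161e-04]
 [ 2.22922890e-01  9.74835538e-01 -1.02902013e-03]
 [ 1.25945587e-04 -1.08438360e-03 -9.99999404e-01]]
5.02371448818504
[ 1.57559608e+01  1.80448362e+01  8.83122826e+01 -2.54444375e-14
  7.36428812e+01  1.07322463e+01] [ 1.57559608e+01  3.05052136e+01  9.96856287e+01 -2.54444375e-14
  4.98091577e+01  1.07322463e+01]
[ 1.57559608e+01  1.80448362e+01  8.83122826e+01 -2.54444375e-14
  7.36428812e+01 -1.69267754e+02] [ 1.57559608e+01  3.05052136e+01  9.96856287e+01 -2.54444375e-14
  4.98091577e+01 -1.69267754e+02]
```

```bash
python3 -c "
import cv2
a=cv2.imread('pics/top0.png')[115:240,170:255];b=cv2.imread('pics/scene0.png')[160:260,155:260]
r=lambda i:cv2.resize(i,None,fx=4.0*(100/i.shape[0]),fy=4.0*(100/i.shape[0]),interpolation=2)
a,b=r(a),r(b);cv2.imwrite('pics/crop.png',cv2.hconcat([a,b]))"
```

```text
(no output)
```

View pics/crop.png

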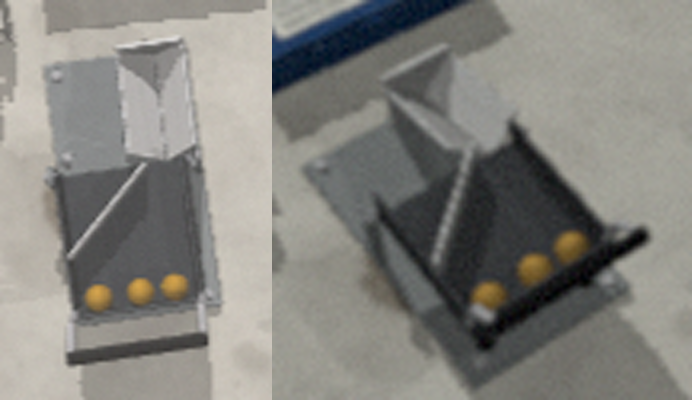

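Enlarged, the crop shows the bar at the lower edge of the brass tray, in both views. The two cameras agree on a bar height of about 0.092 m. Next I'll go above it and take a close look with the wrist camera.

Run:
```python
from h import *
ctrl.goto([.485,.199,.19],ori(np.radians(5)))
ctrl.command_gripper(.5)
im=ctrl.read_camera("wrist");p=cam("wrist");T=p["pose"]
np.save("T1.npy",T)
cv2.imwrite("pics/w1.png",im)
for P in([.4806,.2465,.092],[.489,.151,.092],[.485,.199,.092]):
    c=np.linalg.inv(T)@[*P,1];print(p["cx"]+p["fx"]*c[0]/-c[2],p["cy"]+p["fy"]*c[1]/c[2])
print(ctrl.current_t(),ctrl.current_tool_pos())
```

```text
253.8388470961348 137.90788609065598
253.89921310968953 241.72427218043202
254.11920133773143 191.99944562120166
2.9167 [0.48501778 0.19897272 0.19001124]
```

View pics/w1.png

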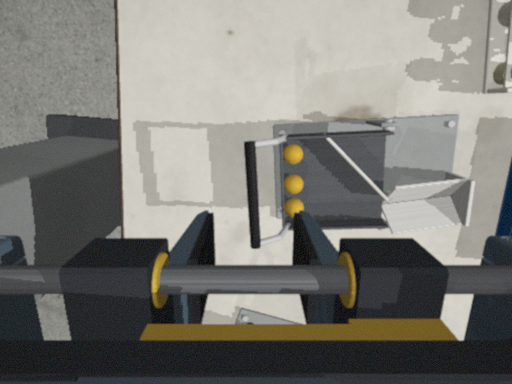

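The wrist picture shows the bar from (250,143) to (256,246), so its middle is at about (253,194.5), close to the prediction. The bar and the base edge are both turned about 3.4° against the tool, which puts the feeder at about 8.4°.

Run:
```python
from h import *
w=ctrl.camera_params("wrist");w["pose"]=np.load("T1.npy")
ob=[ray(w,253,194.5),ray(cam("top"),212.5,224),ray(cam("scene"),226.5,229.5)]
m,e=tri(ob);print(m,e)
al=np.radians(8.4);fx=np.array([np.cos(al),np.sin(al),0]);up=np.array([0,0,1.])
R=ori(al)
g=m.copy();g[2]=(m[2]+.09)/2
tcp=g-19e-3*up
np.savez("g.npz",g=g)
ctrl.move_l(tcp+[0,0,.06],vel=.1,ori=R)
print("c",ctrl.move_l(tcp,vel=.06,contact_N=6))
ctrl.command_gripper(0.0)
print(ctrl.current_grip_width()*91,ctrl.current_grasp_force(),ctrl.current_contact_force(),ctrl.current_tool_pos(),ctrl.current_t())
cv2.imwrite("pics/w2.png",ctrl.read_camera("wrist"))
```

```text
[0.48442584 0.19853752 0.09296025] [np.float64(0.0015988902029903957), np.float64(0.003113183882591945), np.float64(0.004572819651895109)]
c False
9.07305971248215 30.001696050167084 [-4.34616102 -0.29286089  3.66030437] [0.48388543 0.19843888 0.07244926] 5.4417
```

View pics/w2.png

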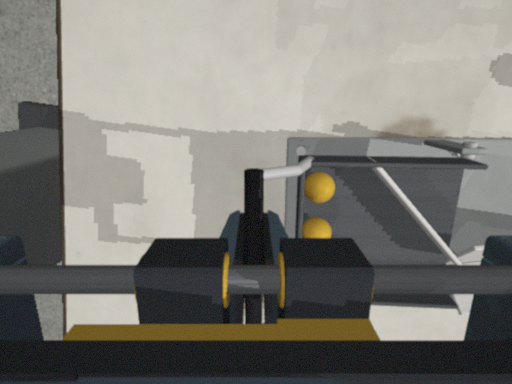

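The bar is held: the jaw reads 9 mm with 30 N of grip. Now I'll tip the tray along the hinge arc and check the balls from the top camera.

```bash
cat >> h.py <<'E'
AL=np.radians(8.4)
def arc(P0,a,b,n,vel):
    for t in np.linspace(a,b,n+1)[1:]:
        c,s=np.cos(t),np.sin(t);dx=-.135*c+.045*s+.135;dz=.135*s+.045*c-.045
        ctrl.move_l(P0+np.array([dx*np.cos(AL),dx*np.sin(AL),dz]),vel=vel)
E
python3 - <<'E'
from h import *
P0=np.array(ctrl.current_tool_pos());np.save("P0.npy",P0)
arc(P0,0,.2,2,.03);print(ctrl.current_contact_force(),ctrl.current_t())
arc(P0,.2,.38,2,.03);print(ctrl.current_contact_force(),ctrl.current_grip_width()*91,ctrl.current_t())
ctrl.sleep(1.5)
f=lambda i:cv2.resize(i,None,fx=4,fy=4,interpolation=2)
a=f(ctrl.read_camera("top")[110:240,170:260]);b=f(ctrl.read_camera("scene")[145:275,150:250])
cv2.imwrite("pics/t2.png",cv2.hconcat([a,b]));print(ctrl.current_t())
E
```

```text
[-6.78581131 -0.06116274  2.40677555] 6.7333
[-11.5319504   -2.42130375   6.76096199] 9.47740945040565 7.8833
9.4833
```

View pics/t2.png

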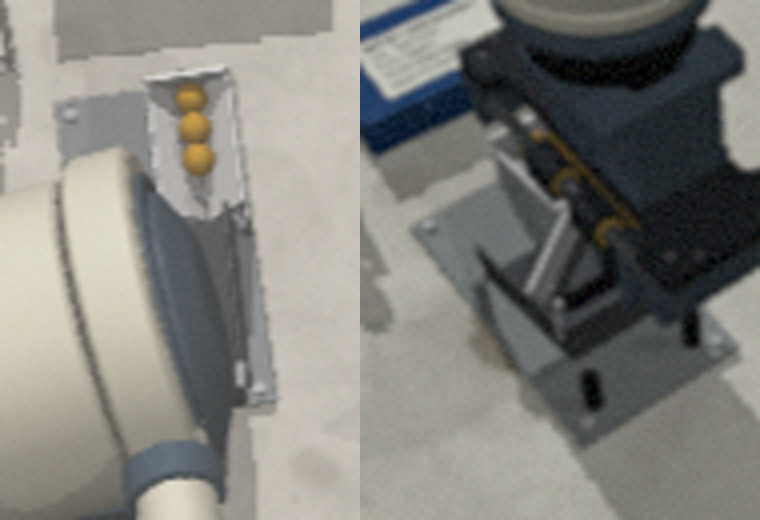

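All three brass balls lie in single file in the groove, at about (190,97), (194,128) and (198,158) in the crop. Now I'll lower the tray gently.

Run:
```python
from h import *
P0=np.load("P0.npy")
arc(P0,.38,0,4,.03);print(ctrl.current_contact_force(),ctrl.current_tool_pos()-P0)
print(ctrl.move_l(P0-[0,0,.003],vel=.01,contact_N=5),ctrl.current_contact_force(),ctrl.current_tool_pos()-P0)
ctrl.command_gripper(.4)
ctrl.move_l(P0+[0,0,.10],vel=.1)
ctrl.goto(P0+[-.08,0,.15],ori(AL))
ctrl.sleep(.3)
f=lambda i:cv2.resize(i,None,fx=4,fy=4,interpolation=2)
a=f(ctrl.read_camera("top")[110:240,170:260]);b=f(ctrl.read_camera("scene")[145:275,150:250])
cv2.imwrite("pics/t3.png",cv2.hconcat([a,b]));print(ctrl.current_t(),ctrl.current_contact_force())
```

```text
[-4.91745681  0.18898147  0.82524862] [6.88361937e-05 4.82627567e-06 3.18823887e-04]
True [-2.04253389 -0.06788624  9.86307298] [-2.17716972e-05  3.72152226e-05  2.28799118e-05]
14.7167 [ 0.33624962 -0.11482839 -0.04415526]
```

View pics/t3.png

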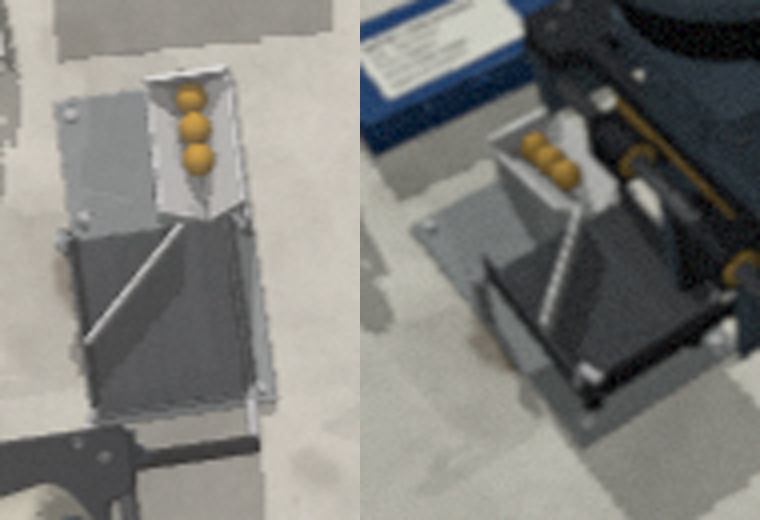

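The tray is back on its rest and empty, all three balls are in the groove, and the gripper is clear of everything.

```bash
python3 -c "
from bench import ctrl
print(ctrl.sign_off())"
```

```text
the job is handed in; nothing more can be done
None
```

The job is handed in, with no verdict returned: all three brass balls lie in the V-groove, the tray was lowered gently onto its rest and released, and the white feeder was not touched.

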